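# Put the mixed-up lids back on their canisters

## Robot

A 7-joint arm with a two-finger parallel gripper is mounted at the origin on a cart in front of the work surface, level with it; the furniture and walls round the work are solid. World frame = base frame: x ahead of the robot, y to its left, z up, the work surface at z = 0. Lengths are in m, angles in rad, forces in N, time in s.
With the tool pointing down it reaches from about 0.4 to 0.85 m from the base axis. Payload 10.4 kg.
Tool frame: the origin (TCP) lies midway between the tips of the shut fingers; the grasp point (between the pads) lies 19 mm behind it (manip.hold_point_z is the distance from the TCP to the grasp point, in m); z points along the fingers, y is the line along which they close (so a half turn about z gives the same grasp; the last joint's range is limited). The gripper opens to 85 mm and grips with 20 to 120 N. Pads are 22 mm wide; open, the fingers measure 114 mm over their backs; the gripper's body (76 mm by 85 mm) begins 54 mm behind the grasp point. The pads swing forward as they close: fully open they stand 13 mm farther back than shut.
Start: joints at [-1.206, 0.332, -0.065, 1.46, 0.022, 1.35, -0.088], TCP at [0.236, 0.579, 0.231] pointing down, gripper open.
Joint ranges: [-2.6, 2.6], [-0.5, 2.12], [-1.47, 1.34], [0.16, 2.42], [-1.27, 4.41], [0.06, 2.06], [-2.6, 2.6]. Speed limits (rad/s): [2.22, 2.22, 2.79, 2.79, 3.14, 3.14, 3.14].

## Interface

Orientations are given as a unit quaternion [x, y, z, w].
In Python, from workcell import manip, eyes, job gives the robot as it stands.
- The arm moves only by the shell command python3 -m crank 'ROWS' [FORCE]. ROWS is JSON, a list that holds one entry, the list of rows, each a list of 7 numbers: the finger opening in cm, from 0 to 8.54, then the shift along the world's x, y, z in cm, then the turn, a rotation vector about the world's x, y, z in degrees. In form: [[[hand, x, y, z, ax, ay, az], ...]]. A call has 1 to 20 rows; each row shifts and turns the commanded pose from where the row before left it; what a row does not reach is not made up. A row lasts 1/8 s, in which the tool goes at most 62.5 mm and 10.7 degrees, less where a joint would pass 70% of its speed; a pose out of reach is approached as far as the arm can. A call with a gripper value outside its range is refused whole. The fingers move at their own pace and stop on an object; FORCE is the grip in N (left out, the last holds). Time passes only in rows, so rows that do not move let the fingers close. It gives the time, the measured TCP pose, the force, the opening and the grip force at its end, in the units of the state.
- manip.get_obs(): the state, without advancing time (a new reading comes with each control period).
- eyes.camera(name): name is "scene" or "top"; returns (picture, depth): 400x640x3 uint8, red, green, blue; 400x640 float32, m along the optical axis (not along the pixel's ray), 0 where there is no reading.
- eyes.camera_params(name): a dict with "fx", "fy", "cx", "cy" (pixels), "world_from_camera" (4x4, takes a point from camera to world coordinates). Camera axes: x right, y down, z forward; pixel columns grow to the right and rows downward; lengths in m; the calibration is good to about 2 mm. A picture is of the moment at which its call begins. camera_params takes no time and is no camera call.
- job.hand_in(): hands the job in; it is judged then, once.
The state is a dict: "clock": time; "joint_pos": joint angles; "joint_velocities": joint speeds; "tau": joint torques, N m; "position": TCP position; "ee_rot": TCP orientation; "ft_force": force on the tool from outside, world axes, zero at the start; "torque": the same for the moment, N m; "grip_width": opening from 0.0 (shut) to 1.0 (fully open); "grasp_force": force on a finger pad.
Only numpy, scipy, OpenCV 4.12 (cv2) and the standard library are available. Lean on these libraries where they do the work, as an engineer would, in place of code of your own. Each camera call takes 0.05 s, during which the arm holds its last target. There are 200 camera calls.

## Task

After washing-up, the lids of the three white canisters (round, square, oblong) were each put back on the wrong canister, where they only lie loose on the rim. Put every lid on the canister of its own shape so that its plug sits fully home in the mouth; set a lid aside on a free spot of the worktop while you need to, and set lids down rather than dropping them. Leave the canisters standing where they are and do not disturb the mug, the coffee jar and the spoon.

Things in the scene. Friction and masses are not known exactly. Their poses are not given: they have to be found in the camera images.
- lid_round_handle (a point): round lid, brown wood, 80-150 g: round plate 84 mm across, 9 mm thick; under it a plug 12 mm high, 64 mm across (58 at the bevelled foot); fits any way round. Handle: upright fin on the plate's middle, 44 mm high, 16 mm thick (y), 40 mm long (x). Point: middle of the fin, 22 mm above the plate, z up; 31 mm above the rim when the lid is home, 43 mm above what it lies on when its plug stands on a rim or the worktop.
- canister_round_mouth (a point): round canister, white stoneware, empty, open-topped, loose, 0.95 kg, 95 mm high, 88 mm deep inside; mouth 72 mm across inside, neck 81 mm, body 101 mm; the neck is the top 20 mm. Point: middle of the mouth, level with the rim; z up.
- lid_square_handle (a point): square lid, brown wood, 80-150 g: plate 90 x 90 mm, 9 mm thick; under it a plug 12 mm high, 70 x 70 mm (64 at the bevelled foot); fits in any quarter turn. Handle: upright fin on the plate's middle, 44 mm high, 16 mm thick (y), 40 mm long (x). Point: middle of the fin, 22 mm above the plate, z up; 31 mm above the rim when the lid is home, 43 mm above what it lies on when its plug stands on a rim or the worktop.
- canister_square_mouth (a point): square canister, white stoneware, empty, open-topped, loose, 0.95 kg, 95 mm high, 88 mm deep inside; mouth 78 x 78 mm inside, neck 87 x 87 mm, body 107 x 107 mm, rounded corners; the neck is the top 20 mm. Point: middle of the mouth, level with the rim; z up; x, y parallel to its sides.
- lid_oblong_handle (a point): oblong lid, brown wood, 80-150 g: plate 120 (along x) x 58 mm, 9 mm thick; under it a plug 12 mm high, 100 x 38 mm (94 x 32 at the bevelled foot); fits either way round. Handle: upright fin on the plate's middle, 44 mm high, 16 mm thick (y), 40 mm long (x). Point: middle of the fin, 22 mm above the plate, z up; 31 mm above the rim when the lid is home, 43 mm above what it lies on when its plug stands on a rim or the worktop.
- canister_oblong_mouth (a point): oblong canister, white stoneware, empty, open-topped, loose, 0.95 kg, 95 mm high, 88 mm deep inside; mouth 108 (along x) x 46 mm inside, neck 117 x 55 mm, body 137 x 75 mm, rounded corners; the neck is the top 20 mm. Point: middle of the mouth, level with the rim; z up; x along its long side.
- striped_mug: A striped cream mug, bystander: 82 mm across, 94 mm high, handle towards its -y (120 mm over all along y). The point is the middle of that outline, on its underside.
- coffee_jar: A jar of coffee with a green lid, bystander: 89 mm across, 137 mm high; the point is the centre of its underside.
- spoon: A spoon lying on the worktop, bystander: 190 mm long (along x), 38 mm wide, 14 mm high; the point is the middle of its underside.
Not all that is in view belongs to the job. Leave any orange, turquoise or yellow look-alike of the part that bears lid_square_handle alone.

How it is judged:
By the outcome, as a careful person would: the job done as asked, in the order asked, and still so for the second after the job is handed in, with the robot touching nothing.
It also fails if it takes over 90 s, if anything falls off the work surface, if the arm or the gripper's body presses on something with over 40 N, if the wrist force passes 120 N, or if a joint passes its speed limit or range.

## Working session

There is one attempt and no reset: what is moved stays moved. The work goes in short steps, Python scripts to look and compute and a shell command to move; the robot and the scene stay as the last step left them, time stands still between calls to the robot, and variables do not carry over. Pictures are saved under pics/ and viewed, at most 14 in all, crops included, and the job is handed in when it is done.

```bash
mkdir -p pics; cat > h.py <<'E'
import numpy as np, cv2
from workcell import manip, eyes, job
def snap(n,f=None):
    p,d=eyes.camera(n); 
    if f: cv2.imwrite('pics/'+f,p[:,:,::-1])
    return p,d
def cloud(n,d):
    c=eyes.camera_params(n); v,u=np.mgrid[0:400,0:640]
    P=np.stack([(u-c['cx'])/c['fx']*d,(v-c['cy'])/c['fy']*d,d,np.ones_like(d)],-1)
    return (P@np.array(c['world_from_camera']).T)[...,:3]
E
python3 - <<'E'
from h import *
for n in('scene','top'):
    p,d=snap(n,n+'1.png'); np.savez(n+'1.npz',p=p,d=d)
    c=eyes.camera_params(n);print(n,c['fx'],c['fy'],c['cx'],c['cy'],np.round(c['world_from_camera'],3).tolist())
o=manip.get_obs();print(o,manip.hold_point_z)
E
```

```text
scene 431.30423813023594 431.30423813023594 315.5172862944065 198.35014677816866 [[0.639, -0.314, 0.702, -0.372], [-0.769, -0.254, 0.586, -0.675], [-0.005, -0.915, -0.404, 0.612], [0.0, 0.0, 0.0, 1.0]]
top 391.25999845241637 391.25999845241637 316.1886321559429 198.95390436404287 [[0.016, -0.982, 0.188, 0.289], [-1.0, -0.015, 0.006, 0.06], [-0.004, -0.188, -0.982, 1.215], [0.0, 0.0, 0.0, 1.0]]
{'clock': 0.1, 'joint_pos': array([-1.20560001,  0.33281337, -0.06472764,  1.46087395,  0.0216063 ,
        1.34988965, -0.08852604]), 'joint_velocities': array([ 0.00136344, -0.00142245,  0.00141737, -0.00047284,  0.00033918,
        0.00119203, -0.00178609]), 'tau': array([ 5.97204926e-04, -6.26745772e+01,  4.85065626e-02, -3.92432070e+01,
        1.61593454e-02,  6.89438471e-03,  4.07800053e-05]), 'position': array([0.23620405, 0.57827905, 0.23058469]), 'ee_rot': array([ 1.92675095e-01,  9.81262397e-01, -6.36908201e-04, -9.67632911e-05]), 'ft_force': array([-0.69718541, -0.21762746,  0.31461791]), 'torque': array([0.01227714, 0.03475911, 0.02868758]), 'grasp_force': 0.0, 'grip_width': 0.9967118225010269} 0.0187
```

View pics/top1.png

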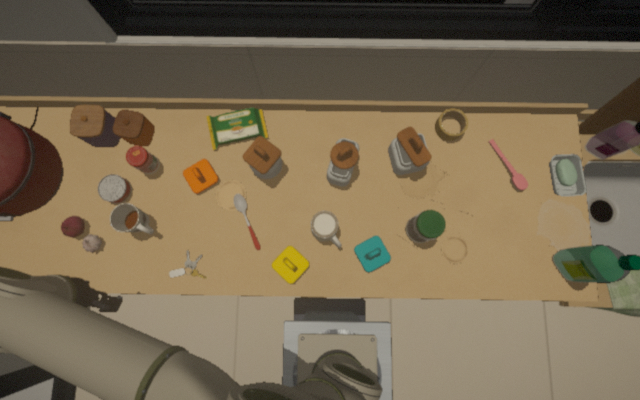

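View pics/scene1.png

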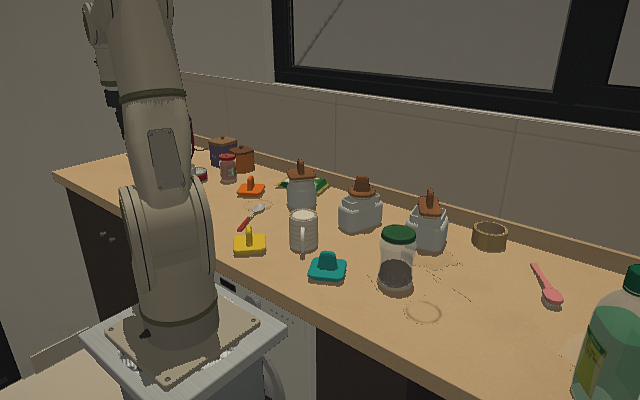

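The top picture shows the square lid on the canister at (263,157), the round lid at (343,160) and the oblong lid at (412,148). Next I'll measure them with depth.

```bash
python3 - <<'E'
from h import *
z=np.load('top1.npz');p,d=z['p'],z['d'];W=cloud('top',d)
c=p[120:200,225:450];cv2.imwrite('pics/c1.png',cv2.resize(c[:,:,::-1],None,fx=3.5,fy=3.5,interpolation=cv2.INTER_CUBIC))
Z=W[...,2]
def rep(m,name):
    n,l,s,_=cv2.connectedComponentsWithStats(m.astype(np.uint8))
    for i in range(1,n):
        if s[i,4]<25: continue
        q=W[l==i]; r=cv2.minAreaRect((q[:,:2]*1000).astype(np.float32))
        print(name,s[i].tolist(),'med z',round(np.median(q[:,2]),3),'mean',np.round(q.mean(0),3),'rect',np.round(r[0]),np.round(r[1]),round(r[2],1))
roi=np.zeros(Z.shape,bool);roi[110:275,175:480]=1
rep(roi&(Z>.145)&(Z<.2),'fin')
rep(roi&(Z>.105)&(Z<.13),'plate')
rep(roi&(Z>.083)&(Z<.1),'rim')
rep(roi&(Z>.066)&(Z<.083),'shoulder')
rep(roi&(Z>.02)&(Z<.2),'any')
E
```

```text
fin [411, 135, 12, 14, 94] med z 0.158 mean [ 0.661 -0.216  0.157] rect [ 662. -217.] [38. 16.] 30.7
fin [254, 145, 13, 12, 81] med z 0.158 mean [0.629 0.227 0.157] rect [630. 228.] [38. 16.] 54.6
fin [339, 145, 14, 12, 87] med z 0.158 mean [ 0.631 -0.012  0.157] rect [633. -13.] [16. 41.] 32.9
plate [397, 126, 35, 40, 647] med z 0.117 mean [ 0.66  -0.215  0.117] rect [ 664. -217.] [121.  59.] 30.3
plate [243, 136, 39, 38, 793] med z 0.117 mean [0.628 0.227 0.117] rect [631. 228.] [92. 91.] 53.4
plate [330, 141, 29, 28, 513] med z 0.117 mean [ 0.63  -0.013  0.117] rect [633. -12.] [82. 82.] 0.6
plate [413, 210, 25, 30, 123] med z 0.114 mean [ 0.421 -0.227  0.114] rect [ 424. -235.] [85. 48.] 25.4
rim [418, 133, 9, 14, 40] med z 0.094 mean [ 0.695 -0.25   0.093] rect [ 692. -252.] [46. 13.] 32.1
rim [339, 138, 18, 9, 54] med z 0.093 mean [ 0.684 -0.027  0.092] rect [682. -26.] [53. 17.] 73.0
rim [396, 138, 18, 28, 83] med z 0.095 mean [ 0.642 -0.184  0.093] rect [ 647. -183.] [88. 31.] 33.3
rim [331, 163, 19, 15, 67] med z 0.094 mean [0.585 0.002 0.093] rect [590.   0.] [54. 30.] 72.7
[... 917 characters left out ...]
.6
any [243, 136, 39, 42, 1135] med z 0.116 mean [0.622 0.224 0.108] rect [629. 228.] [95. 94.] 53.4
any [327, 138, 33, 48, 1039] med z 0.115 mean [ 0.619 -0.009  0.103] rect [629. -12.] [ 82. 131.] 71.8
any [183, 158, 36, 35, 624] med z 0.023 mean [0.586 0.432 0.028] rect [588. 433.] [90. 89.] 33.1
any [407, 209, 39, 33, 965] med z 0.137 mean [ 0.427 -0.243  0.118] rect [ 431. -250.] [83. 82.] 76.5
any [311, 210, 31, 38, 729] med z 0.093 mean [0.425 0.04  0.088] rect [426.  29.] [108.  82.] 67.7
any [355, 235, 36, 37, 699] med z 0.023 mean [ 0.354 -0.103  0.027] rect [ 353. -104.] [89. 90.] 27.2
any [272, 245, 38, 30, 627] med z 0.023 mean [0.323 0.142 0.028] rect [318. 142.] [89. 89.] 49.2
```

View pics/c1.png

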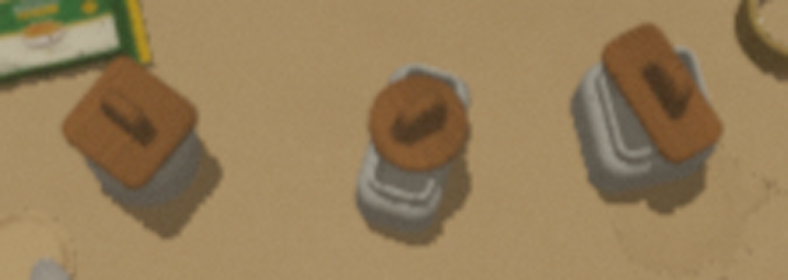

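The crop confirms which lid sits on which canister. The lids' plates measure about 0.117 m high and the fin tops 0.158 m, as they should when lying loose on a rim. The oblong lid goes aside first, so I'm moving above it now.

```bash
python3 -m crank '[[[5,2.1,-4,0,0,0,2.6],[5,2.1,-4,0,0,0,2.6],[5,2.1,-4,0,0,0,2.6],[5,2.1,-4,0,0,0,2.6],[5,2.1,-4,0,0,0,2.6],[5,2.1,-4,0,0,0,2.6],[5,2.1,-4,0,0,0,2.6],[5,2.1,-4,0,0,0,2.6],[5,2.1,-4,0,0,0,2.6],[5,2.1,-4,0,0,0,2.6],[5,2.1,-4,0,0,0,2.6],[5,2.1,-4,0,0,0,2.6],[5,2.1,-4,0,0,0,2.6],[5,2.1,-4,0,0,0,2.6],[5,2.1,-4,0,0,0,2.6],[5,2.1,-4,0,0,0,2.6],[5,2.1,-4,0,0,0,2.6],[5,2.1,-4,0,0,0,2.6],[5,2.1,-4,0,0,0,2.6],[5,0,0,0,0,0,0]]]' 40
cat >> h.py <<'E'
def delta(x,y,z,yaw):
    o=manip.get_obs(); R=__import__('scipy.spatial.transform',fromlist=['Rotation']).Rotation.from_quat(o['ee_rot']).as_matrix()
    cur=np.degrees(np.arctan2(R[1,1],R[0,1])); t=(yaw-cur+90)%180-90
    print('t',round(o['clock'],2),'pos',np.round(o['position']*100,2),'yaw',round(cur,1),'tilt',np.round(R[:,2],3),'d cm',np.round((np.array([x,y,z])-o['position'])*100,2),'turn',round(t,1),'j7',round(o['joint_pos'][6],2),'F',np.round(o['ft_force'],1),'grip',round(o['grip_width'],3),round(o['grasp_force'],1))
E
python3 -c "
from h import *
delta(.663,-.217,.124,120.5)"
```

```text
clock: 2.6
position: [0.635, -0.1854, 0.2302]
ee_rot: [-0.233, 0.973, -0.001, -0.001]
ft_force: [0.1, 0.4, -0.1]
grip_width: 0.583
grasp_force: 0.0
t 2.6 pos [ 63.5  -18.54  23.02] yaw 116.9 tilt [-0.002 -0.002 -1.   ] d cm [  2.8   -3.16 -10.62] turn 3.6 j7 2.4 F [ 0.1  0.4 -0.1] grip 0.583 0.0
```

Joint 7 is close to its limit, so I'll use the half-turned equivalent grasp while centring.

```bash
python3 -m crank '[[[5,0.3,-0.3,0,0,0,-10.4],[5,0.3,-0.3,0,0,0,-10.4],[5,0.3,-0.3,0,0,0,-10.4],[5,0.3,-0.3,0,0,0,-10.4],[5,0.3,-0.3,0,0,0,-10.4],[5,0.3,-0.3,0,0,0,-10.4],[5,0.3,-0.3,0,0,0,-10.4],[5,0.3,-0.3,0,0,0,-10.4],[5,0.3,-0.3,0,0,0,-10.4],[5,0.1,-0.3,0,0,0,-10.4],[5,0,-0.16,0,0,0,-10.4],[5,0,0,0,0,0,-10.4],[5,0,0,0,0,0,-10.4],[5,0,0,0,0,0,-10.4],[5,0,0,0,0,0,-10.4],[5,0,0,0,0,0,-10.4],[5,0,0,0,0,0,-10.4],[5,0,0,0,0,0,0]]]' 40 >/dev/null
python3 -c "
from h import *
delta(.663,-.217,.124,120.5)"
```

```text
t 4.85 pos [ 66.33 -21.19  23.08] yaw -59.5 tilt [-0.001  0.    -1.   ] d cm [ -0.03  -0.51 -10.68] turn 0.0 j7 -0.4 F [ 0.2  0.2 -0.6] grip 0.588 0.0
```

```bash
python3 -m crank '[[[5,0,-0.5,-3,0,0,0],[5,0,0,-3,0,0,0],[5,0,0,-2.7,0,0,0],[5,0,0,-2,0,0,0],[5,0,0,0,0,0,0],[1,0,0,0,0,0,0],[1,0,0,0,0,0,0],[1,0,0,0,0,0,0],[1,0,0,0,0,0,0],[1,0,0,0,0,0,0]]]' 40
python3 -c "
from h import *
delta(.663,-.217,.124,120.5)"
```

```text
clock: 6.1
position: [0.6638, -0.2182, 0.1253]
ee_rot: [0.965, 0.262, 0.001, 0.0]
ft_force: [0.3, 1.0, 5.7]
grip_width: 0.18
grasp_force: 44.6
t 6.1 pos [ 66.38 -21.82  12.53] yaw -59.6 tilt [ 0.001 -0.001 -1.   ] d cm [-0.08  0.12 -0.13] turn 0.1 j7 -0.35 F [0.3 1.  5.7] grip 0.18 44.6
```

```bash
python3 -m crank '[[[1,0,0,2,0,0,0],[1,0,0,3,0,0,0],[1,0,0,3,0,0,0],[1,-2.6,-3.8,0,0,0,0],[1,-2.6,-3.8,0,0,0,0],[1,-2.6,-3.8,0,0,0,0],[1,-2.6,-3.8,0,0,0,0],[1,0,0,-4,0,0,0],[1,0,0,-4,0,0,0],[1,0,0,-4,0,0,0],[1,0,0,-3,0,0,0],[1,0,0,0,0,0,0]]]' 40
python3 -c "
from h import *
delta(.56,-.37,.030,120.5)"
```

```text
clock: 7.6
position: [0.5585, -0.3692, 0.0532]
ee_rot: [0.965, 0.262, -0.001, -0.001]
ft_force: [1.1, -0.4, -1.0]
grip_width: 0.178
grasp_force: 43.5
t 7.6 pos [ 55.85 -36.92   5.32] yaw -59.6 tilt [-0.003  0.002 -1.   ] d cm [ 0.15 -0.08 -2.32] turn 0.1 j7 -0.04 F [ 1.1 -0.4 -1. ] grip 0.178 43.5
```

```bash
python3 -m crank '[[[1,0,0,-1,0,0,0],[1,0,0,-0.8,0,0,0],[1,0,0,-0.3,0,0,0],[1,0,0,-0.2,0,0,0],[1,0,0,0,0,0,0]]]' 40
python3 -c "
from h import *
delta(.56,-.37,.030,120.5)"
```

```text
clock: 8.22
position: [0.5594, -0.37, 0.0314]
ee_rot: [0.965, 0.262, 0.0, 0.0]
ft_force: [-0.4, -0.3, -1.2]
grip_width: 0.18
grasp_force: 43.5
t 8.22 pos [ 55.94 -37.     3.14] yaw -59.6 tilt [ 0. -0. -1.] d cm [ 0.06  0.   -0.14] turn 0.1 j7 -0.03 F [-0.4 -0.3 -1.2] grip 0.18 43.5
```

```bash
python3 -m crank '[[[1,0,0,-0.15,0,0,0],[1,0,0,0,0,0,0],[4,0,0,0,0,0,0],[4,0,0,0,0,0,0],[5,0,0,3,0,0,0],[5,0,0,5,0,0,0],[5,0,0,5,0,0,0],[5,0,0,5,0,0,0],[5,0,0,2,0,0,0],[5,0.7,6,0,0,0,2.3],[5,0.7,6,0,0,0,2.3],[5,0.7,6,0,0,0,2.3],[5,0.7,6,0,0,0,2.3],[5,0.7,6,0,0,0,2.3],[5,0.7,6,0,0,0,2.3],[5,0.7,6,0,0,0,2.3],[5,0.7,6,0,0,0,2.3],[5,0.7,6,0,0,0,2.3],[5,0.7,6,0,0,0,2.3],[5,0,0,0,0,0,0]]]' 40
python3 - <<'E'
from h import *
p,d=snap('top','t2.png');np.savez('top2.npz',p=p,d=d)
cv2.imwrite('pics/c2.png',cv2.resize(p[110:270,220:480,::-1],None,fx=3,fy=3))
delta(.631,.228,.124,144)
W=cloud('top',d);Z=W[...,2]
def rep(m,name):
    n,l,s,_=cv2.connectedComponentsWithStats(m.astype(np.uint8))
    for i in range(1,n):
        if s[i,4]<25: continue
        q=W[l==i]; r=cv2.minAreaRect((q[:,:2]*1000).astype(np.float32))
        print(name,s[i].tolist(),'med z',round(np.median(q[:,2]),3),'rect',np.round(r[0]),np.round(r[1]),round(r[2],1))
roi=np.zeros(Z.shape,bool);roi[110:275,300:500]=1
rep(roi&(Z>.087)&(Z<.1),'rim')
rep(roi&(Z>.145)&(Z<.165),'fin')
rep(roi&(Z>.012)&(Z<.03),'platelow')
E
```

```text
clock: 10.72
position: [0.6283, 0.2368, 0.2278]
ee_rot: [0.891, 0.453, -0.001, -0.001]
ft_force: [-0.2, -0.9, -0.5]
grip_width: 0.586
grasp_force: 0.0
t 10.78 pos [62.87 23.26 22.83] yaw -36.4 tilt [-0.002 -0.001 -1.   ] d cm [  0.23  -0.46 -10.43] turn 0.4 j7 -0.68 F [ 0.8 -0.3 -0.5] grip 0.587 0.0
rim [396, 133, 34, 32, 212] med z 0.094 rect [ 662. -218.] [88. 89.] 13.2
rim [339, 138, 18, 9, 44] med z 0.094 rect [682. -26.] [53. 15.] 74.3
rim [331, 163, 19, 14, 59] med z 0.095 rect [591.   0.] [54. 30.] 73.4
rim [311, 210, 28, 28, 607] med z 0.093 rect [432.  42.] [78. 78.] 46.2
fin [339, 145, 13, 12, 83] med z 0.159 rect [633. -13.] [17. 38.] 29.5
platelow [415, 110, 30, 2, 33] med z 0.016 rect [ 818. -297.] [ 4. 94.] 0.6
platelow [462, 110, 38, 2, 68] med z 0.02 rect [ 818. -462.] [121.   5.] 89.7
platelow [443, 113, 21, 18, 74] med z 0.021 rect [ 786. -378.] [73. 33.] 45.9
platelow [436, 119, 25, 21, 71] med z 0.022 rect [ 745. -342.] [89. 36.] 50.1
platelow [399, 141, 23, 19, 65] med z 0.021 rect [ 689. -237.] [83. 39.] 55.1
platelow [388, 148, 36, 27, 74] med z 0.021 rect [ 630. -197.] [126.  57.] 57.3
platelow [441, 169, 33, 38, 571] med z 0.022 rect [ 560. -371.] [119.  60.] 30.2
platelow [327, 177, 18, 9, 25] med z 0.022 rect [570.  10.] [58.  8.] 66.8
platelow [406, 215, 23, 28, 91] med z 0.019 rect [ 424. -235.] [87. 48.] 26.3
platelow [354, 235, 37, 37, 783] med z 0.022 rect [ 354. -105.] [90. 91.] 29.2
platelow [300, 253, 10, 22, 138] med z 0.022 rect [319. 100.] [62. 27.] 1.5
```

View pics/c2.png

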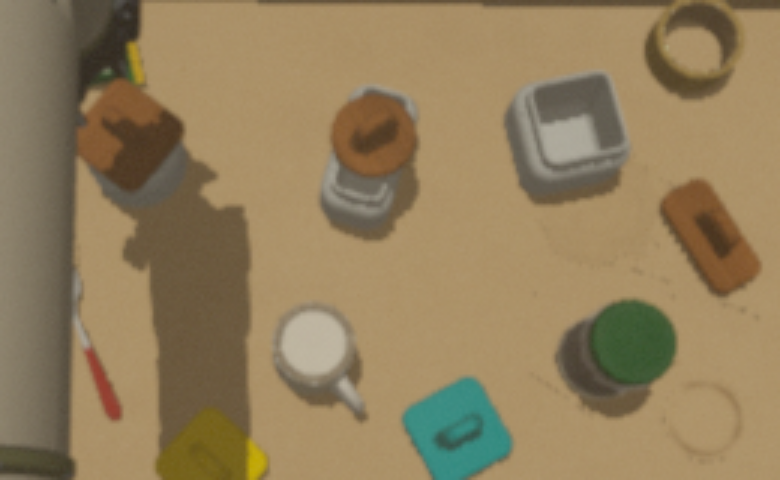

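The picture shows the square canister's open mouth at crop (577,125), and the oblong lid lying flat at (712,237). I'll grasp the square lid now and refine the canister's angle at the same time.

```bash
python3 -m crank '[[[5,0.1,-0.2,-3,0,0,0],[5,0,0,-3,0,0,0],[5,0,0,-2.7,0,0,0],[5,0,0,-1.8,0,0,0],[5,0,0,0,0,0,0],[1,0,0,0,0,0,0],[1,0,0,0,0,0,0],[1,0,0,0,0,0,0],[1,0,0,0,0,0,0],[1,0,0,0,0,0,0]]]' 40
cat >> h.py <<'E'
def sides(Q,c,ang,hu,hv,tol=12):
    a=np.radians(ang);R=np.array([[np.cos(a),np.sin(a)],[-np.sin(a),np.cos(a)]])
    q=(Q[:,:2]*1000-c)@R.T; A=[];mid={}
    for ax,h,o in((0,hu,hv),(1,hv,hu)):
        for s in(1,-1):
            m=(abs(q[:,ax]*s-h)<tol)&(abs(q[:,1-ax])<o-12)
            if m.sum()<8: continue
            vx,vy,_,_=cv2.fitLine(q[m].astype(np.float32),cv2.DIST_HUBER,0,.01,.01).ravel()
            t=np.degrees(np.arctan2(vy,vx)); t=(t+45)%90-45
            A.append((round(t,1),int(m.sum())));mid[(ax,s)]=round(float(np.median(q[m][:,ax])),1)
    print('corr',A,'wmean',round(sum(t*n for t,n in A)/sum(n for _,n in A),2),'side med',mid)
E
python3 - <<'E'
from h import *
delta(.631,.228,.124,144)
d=np.load('top2.npz')['d'];W=cloud('top',d);Z=W[...,2]
m=np.zeros(Z.shape,bool);m[128:170,390:435]=1
sides(W[m&(Z>.087)&(Z<.1)],np.array([662,-218]),11,41,41)
# square lid plate from first image
d=np.load('top1.npz')['d'];W=cloud('top',d);Z=W[...,2]
for n,(r0,r1,c0,c1),ct in(('sq',(130,180,240,285),(631,228)),):
    m=np.zeros(Z.shape,np.uint8);m[r0:r1,c0:c1]=((Z>.105)&(Z<.2))[r0:r1,c0:c1]
    m=m-cv2.erode(m,np.ones((3,3)));sides(W[m>0],np.array(ct),53.4,44,44)
E
```

```text
clock: 12.02
position: [0.6309, 0.2281, 0.1261]
ee_rot: [0.893, 0.449, 0.001, 0.0]
ft_force: [-1.0, -0.7, 6.1]
grip_width: 0.179
grasp_force: 39.8
t 12.03 pos [63.09 22.81 12.61] yaw -36.6 tilt [ 0.002  0.001 -1.   ] d cm [ 0.01 -0.01 -0.21] turn 0.6 j7 -0.63 F [-1.  -0.7  6.1] grip 0.179 39.8
corr [(np.float32(2.1), 44), (np.float32(1.6), 35), (np.float32(1.9), 37), (np.float32(2.8), 45)] wmean 2.14 side med {(0, 1): 40.0, (0, -1): -41.9, (1, 1): 42.2, (1, -1): -40.4}
corr [(np.float32(1.0), 35), (np.float32(-0.6), 39), (np.float32(-0.3), 29), (np.float32(2.1), 36)] wmean 0.56 side med {(0, 1): 42.5, (0, -1): -43.0, (1, 1): 43.9, (1, -1): -42.2}
```

```bash
python3 -m crank '[[[1,0,0,2,0,0,0],[1,0,0,4,0,0,0],[1,0,0,4,0,0,0],[1,0.3,-4.5,0,0,0,-4],[1,0.3,-4.5,0,0,0,-4],[1,0.3,-4.5,0,0,0,-4],[1,0.3,-4.5,0,0,0,-4],[1,0.3,-4.5,0,0,0,-4],[1,0.3,-4.5,0,0,0,-4],[1,0.3,-4.5,0,0,0,-4],[1,0.3,-4.5,0,0,0,-4],[1,0.3,-4.5,0,0,0,-4],[1,0.3,-4,0,0,0,-4],[1,0,0,-2,0,0,0],[1,0,0,-2,0,0,0],[1,0,0,-2,0,0,0],[1,0,0,0,0,0,0],[1,0,0,0,0,0,0]]]' 40
python3 -c "
from h import *
delta(.661,-.2173,.114,103.1)"
```

```text
clock: 14.28
position: [0.6606, -0.2165, 0.1653]
ee_rot: [0.993, 0.117, 0.0, 0.0]
ft_force: [-0.4, 0.8, -1.7]
grip_width: 0.179
grasp_force: 39.3
t 14.28 pos [ 66.06 -21.65  16.53] yaw -76.6 tilt [ 0. -0. -1.] d cm [ 0.04 -0.08 -5.13] turn -0.3 j7 -0.64 F [-0.4  0.8 -1.7] grip 0.179 39.3
```

```bash
python3 -m crank '[[[1,0,-0.1,-2.2,0,0,-0.3],[1,0,0,-1.3,0,0,0],[1,0,0,-0.4,0,0,0],[1,0,0,-0.4,0,0,0],[1,0,0,-0.3,0,0,0],[1,0,0,0,0,0,0]]]' 40
python3 -c "
from h import *
delta(.661,-.2173,.114,103.1)"
```

```text
clock: 15.02
position: [0.6604, -0.218, 0.1189]
ee_rot: [0.993, 0.114, 0.0, 0.0]
ft_force: [-0.1, -0.3, -1.8]
grip_width: 0.181
grasp_force: 39.4
t 15.03 pos [ 66.04 -21.8   11.89] yaw -76.9 tilt [ 0. -0. -1.] d cm [ 0.06  0.07 -0.49] turn 0.0 j7 -0.62 F [-0.1 -0.3 -1.8] grip 0.181 39.4
```

Plug is already 7 mm in, with no contact force. I'll finish seating it and release.

```bash
python3 -m crank '[[[1,0,0,-0.2,0,0,0],[1,0,0,-0.2,0,0,0],[1,0,0,-0.1,0,0,0],[1,0,0,0,0,0,0]]]' 40
python3 -c "
from h import *
delta(.661,-.2173,.114,103.1)"
```

```text
clock: 15.52
position: [0.6604, -0.218, 0.1141]
ee_rot: [0.993, 0.114, 0.0, 0.0]
ft_force: [-1.7, 1.5, 2.4]
grip_width: 0.179
grasp_force: 39.8
t 15.53 pos [ 66.04 -21.8   11.41] yaw -76.9 tilt [ 0. -0. -1.] d cm [ 0.06  0.07 -0.01] turn 0.0 j7 -0.62 F [-1.7  1.5  2.4] grip 0.179 39.8
```

```bash
python3 -m crank '[[[4,0,0,0,0,0,0],[4,0,0,0,0,0,0],[5,0,0,3,0,0,0],[5,0,0,4,0,0,0],[5,0,0,4,0,0,0],[5,-0.2,1.8,0,0,0,9.8],[5,-0.2,1.8,0,0,0,9.8],[5,-0.2,1.9,0,0,0,9.8],[5,-0.2,1.9,0,0,0,9.8],[5,-0.3,1.9,0,0,0,9.8],[5,-0.3,1.9,0,0,0,9.8],[5,-0.3,1.9,0,0,0,9.8],[5,-0.3,1.9,0,0,0,9.8],[5,-0.3,1.9,0,0,0,9.8],[5,-0.2,1.9,0,0,0,9.8],[5,-0.2,1.8,0,0,0,9.8],[5,0,0,0,0,0,0],[5,0,0,0,0,0,0]]]' 40
python3 - <<'E'
from h import *
p,d=snap('top');np.savez('top3.npz',p=p,d=d)
delta(.633,-.0125,.124,31)
W=cloud('top',d);Z=W[...,2]
for n,(r0,r1,c0,c1),lo,hi in(('rlidcan',(130,185,240,290),.087,.1),('sqfin',(125,180,385,440),.125,.16),('sqplate',(125,180,385,440),.098,.112)):
    m=np.zeros(Z.shape,bool);m[r0:r1,c0:c1]=1
    q=W[m&(Z>lo)&(Z<hi)]
    r=cv2.minAreaRect((q[:,:2]*1000).astype(np.float32)); print(n,len(q),round(np.median(q[:,2]),4),np.round(r[0]),np.round(r[1]),round(r[2],1),cv2.minEnclosingCircle((q[:,:2]*1000).astype(np.float32)))
E
```

```text
clock: 17.77
position: [0.6333, -0.0131, 0.2239]
ee_rot: [0.495, 0.869, -0.0, 0.0]
ft_force: [-0.4, -0.1, 0.2]
grip_width: 0.581
grasp_force: 0.0
t 17.82 pos [63.33 -1.33 22.39] yaw 30.6 tilt [ 0.    -0.001 -1.   ] d cm [-0.03  0.08 -9.99] turn 0.4 j7 0.73 F [ 0.2 -0.3  0. ] grip 0.582 0.0
rlidcan 147 0.0949 [632. 228.] [79. 78.] 1.9 ((632.7421264648438, 228.02841186523438), 40.39463806152344)
sqfin 104 0.144 [ 661. -217.] [42. 15.] 13.2 ((661.2772827148438, -218.19189453125), 21.447458267211914)
sqplate 734 0.1049 [ 662. -218.] [92. 91.] 12.7 ((661.5908813476562, -219.19757080078125), 57.9288444519043)
```

The square lid is home: its plate is at 0.105 m and concentric with the canister. The round mouth is at (0.632, 0.228). Grasping the round lid.

```bash
python3 -m crank '[[[5,0,0.05,-3,0,0,0.4],[5,0,0,-3,0,0,0],[5,0,0,-2.3,0,0,0],[5,0,0,-1.5,0,0,0],[5,0,0,0,0,0,0],[1,0,0,0,0,0,0],[1,0,0,0,0,0,0],[1,0,0,0,0,0,0],[1,0,0,0,0,0,0],[1,0,0,2,0,0,0],[1,0,0,4,0,0,0],[1,0,0,2,0,0,0],[1,0,4,0,0,0,0],[1,0,4,0,0,0,0],[1,0,4,0,0,0,0],[1,0,4,0,0,0,0],[1,0,4,0,0,0,0],[1,0,4,0,0,0,0],[1,0,0,0,0,0,0],[1,0,0,0,0,0,0]]]' 40
python3 - <<'E'
from h import *
delta(.632,.228,.114,31)
p,d=snap('top')
W=cloud('top',d);Z=W[...,2]
m=np.zeros(Z.shape,bool);m[130:190,318:370]=1
q=W[m&(Z>.087)&(Z<.1)]
r=cv2.minAreaRect((q[:,:2]*1000).astype(np.float32));print(len(q),r)
a=r[2] if r[1][0]>r[1][1] else r[2]+90
sides(q,np.array(r[0]),a,56,25,8)
E
```

```text
clock: 20.32
position: [0.6333, 0.2279, 0.2058]
ee_rot: [0.49, 0.871, -0.0, 0.0]
ft_force: [-0.1, -0.1, -1.1]
grip_width: 0.183
grasp_force: 40.3
t 20.32 pos [63.33 22.79 20.58] yaw 31.3 tilt [-0.    -0.001 -1.   ] d cm [-0.13  0.01 -9.18] turn -0.3 j7 0.38 F [-0.1 -0.1 -1.1] grip 0.183 40.3
169 ((632.5052490234375, -12.551643371582031), (54.94828414916992, 117.17610168457031), 73.47425842285156)
corr [(np.float32(0.8), 17), (np.float32(0.5), 21), (np.float32(-0.6), 42), (np.float32(-0.5), 45)] wmean -0.19 side med {(0, 1): 57.3, (0, -1): -55.6, (1, 1): 25.3, (1, -1): -25.1}
```

```bash
python3 -m crank '[[[1,-0.1,0,-4,0,0,0],[1,0,0,-3,0,0,0],[1,0,0,-0.7,0,0,0],[1,0,0,-0.4,0,0,0],[1,0,0,-0.3,0,0,0],[1,0,0,-0.2,0,0,0],[1,0,0,0,0,0,0]]]' 40
python3 -c "
from h import *
delta(.632,.228,.114,31)"
```

```text
clock: 21.25
position: [0.6325, 0.2286, 0.1201]
ee_rot: [0.49, 0.872, 0.0, 0.0]
ft_force: [-0.5, 0.3, -0.9]
grip_width: 0.178
grasp_force: 40.3
t 21.25 pos [63.25 22.86 12.01] yaw 31.3 tilt [ 0.  0. -1.] d cm [-0.05 -0.06 -0.61] turn -0.3 j7 0.41 F [-0.5  0.3 -0.9] grip 0.178 40.3
```

```bash
python3 -m crank '[[[1,0,0,-0.2,0,0,0],[1,0,0,-0.2,0,0,0],[1,0,0,-0.15,0,0,0],[1,0,0,-0.1,0,0,0],[1,0,0,0,0,0,0]]]' 40
python3 -c "
from h import *
delta(.632,.228,.114,31)"
```

```text
clock: 21.88
position: [0.6327, 0.2287, 0.1149]
ee_rot: [0.49, 0.872, 0.001, 0.0]
ft_force: [-4.8, -0.8, 10.7]
grip_width: 0.182
grasp_force: 42.1
t 21.88 pos [63.27 22.87 11.49] yaw 31.3 tilt [ 0.001  0.001 -1.   ] d cm [-0.07 -0.07 -0.09] turn -0.3 j7 0.42 F [-4.8 -0.8 10.7] grip 0.182 42.1
```

```bash
python3 -m crank '[[[4,0,0,0,0,0,0],[4,0,0,0,0,0,0],[5,0,0,3,0,0,0],[5,0,0,4,0,0,0],[5,0,0,4,0,0,0],[5,-0.6,-5,0,0,0,-7.6],[5,-0.6,-5,0,0,0,-7.6],[5,-0.6,-5,0,0,0,-7.6],[5,-0.6,-5,0,0,0,-7.6],[5,-0.6,-5,0,0,0,-7.6],[5,-0.6,-5,0,0,0,-7.6],[5,-0.6,-5,0,0,0,-7.6],[5,-0.6,-5,0,0,0,-7.6],[5,-0.6,-5,0,0,0,-7.6],[5,-0.6,-5,0,0,0,-7.6],[5,-0.6,-5,0,0,0,-7.6],[5,-0.6,-5,0,0,0,-7.6],[5,0,0,0,0,0,0],[5,0,0,0,0,0,0]]]' 40
python3 - <<'E'
from h import *
p,d=snap('top')
delta(.560,-.3705,.031,120.3)
W=cloud('top',d);Z=W[...,2]
for n,(r0,r1,c0,c1),lo,hi in(('rplate',(130,185,240,290),.09,.118),('rfin',(130,185,240,290),.125,.17)):
    m=np.zeros(Z.shape,bool);m[r0:r1,c0:c1]=1
    q=W[m&(Z>lo)&(Z<hi)]
    r=cv2.minAreaRect((q[:,:2]*1000).astype(np.float32)); print(n,len(q),round(np.median(q[:,2]),4),np.round(r[0]),np.round(r[1]))
    if n=='rplate':print('plane',np.linalg.lstsq(np.c_[q[:,:2]-q[:,:2].mean(0),np.ones(len(q))],q[:,2],rcond=None)[0])
E
```

```text
clock: 24.25
position: [0.5605, -0.3713, 0.223]
ee_rot: [0.966, 0.26, -0.0, -0.0]
ft_force: [-0.1, 0.4, -0.8]
grip_width: 0.587
grasp_force: 0.0
t 24.3 pos [ 56.1  -37.05  22.31] yaw -59.8 tilt [ 0.     0.001 -1.   ] d cm [ -0.1   -0.   -19.21] turn 0.1 j7 -0.13 F [ 0.9  0.  -0.1] grip 0.587 0.0
rplate 509 0.1051 [634. 228.] [83. 81.]
plane [0.01550877 0.00744044 0.10521624]
rfin 97 0.1446 [633. 227.] [14. 43.]
```

```bash
python3 -m crank '[[[5,0,0,-4,0,0,0],[5,0,0,-4,0,0,0],[5,0,0,-4,0,0,0],[5,0,0,-4,0,0,0],[5,0,0,-2.2,0,0,0],[5,0,0,-1,0,0,0],[5,0,0,0,0,0,0],[1,0,0,0,0,0,0],[1,0,0,0,0,0,0],[1,0,0,0,0,0,0],[1,0,0,0,0,0,0]]]' 40
python3 -c "
from h import *
delta(.560,-.3705,.031,120.3)"
```

```text
clock: 25.68
position: [0.5607, -0.3717, 0.0321]
ee_rot: [0.966, 0.26, 0.0, 0.0]
ft_force: [-0.9, 2.0, 5.9]
grip_width: 0.181
grasp_force: 45.5
t 25.68 pos [ 56.07 -37.17   3.21] yaw -59.9 tilt [ 0.001 -0.    -1.   ] d cm [-0.07  0.12 -0.11] turn 0.2 j7 -0.04 F [-0.9  2.   5.9] grip 0.181 45.5
```

```bash
python3 -m crank '[[[1,0,0,3,0,0,0],[1,0,0,5,0,0,0],[1,0,0,5,0,0,0],[1,0,0,5,0,0,0],[1,0,0,0,0,0,0],[1,0.9,4.5,0,0,0,-5.8],[1,0.9,4.5,0,0,0,-5.8],[1,0.9,4.5,0,0,0,-5.8],[1,0.9,4.5,0,0,0,-5.8],[1,0.9,4.5,0,0,0,-5.8],[1,0.9,4.5,0,0,0,-5.8],[1,0.9,4.5,0,0,0,-5.9],[1,0.9,4.4,0,0,0,-5.9],[1,0,0,-2,0,0,0],[1,0,0,-2,0,0,0],[1,0,0,0,0,0,0],[1,0,0,0,0,0,0]]]' 40
python3 -c "
from h import *
delta(.6325,-.0123,.115,73.4)
p,d=snap('top','t5.png');cv2.imwrite('pics/c5.png',cv2.resize(p[120:200,225:450,::-1],None,fx=3.5,fy=3.5))"
```

```text
clock: 27.8
position: [0.6322, -0.0138, 0.1717]
ee_rot: [0.99, -0.144, 0.0, 0.0]
ft_force: [0.3, 0.3, -1.7]
grip_width: 0.177
grasp_force: 44.6
t 27.8 pos [63.22 -1.38 17.17] yaw -106.6 tilt [ 0. -0. -1.] d cm [ 0.03  0.15 -5.67] turn 0.0 j7 -1.41 F [ 0.3  0.3 -1.7] grip 0.177 44.6
```

View pics/c5.png

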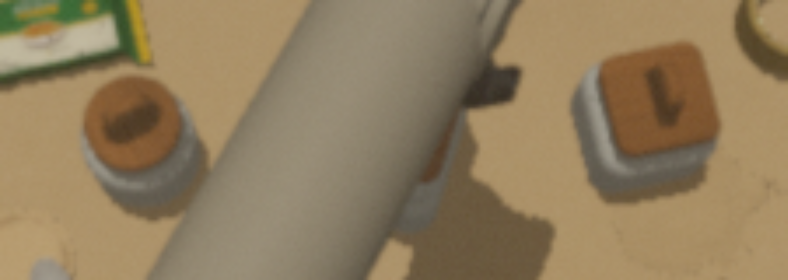

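The picture shows the round lid (crop 133,122) and the square lid (crop 660,98) seated. The arm hides the oblong canister. Descending there under force watch.

```bash
python3 -m crank '[[[1,0,0.15,-2.5,0,0,0],[1,0,0,-1.3,0,0,0],[1,0,0,-0.5,0,0,0],[1,0,0,-0.4,0,0,0],[1,0,0,-0.3,0,0,0],[1,0,0,0,0,0,0]]]' 40
python3 -c "
from h import *
delta(.6325,-.0123,.115,73.4)"
```

```text
clock: 28.6
position: [0.6324, -0.011, 0.1215]
ee_rot: [0.99, -0.144, 0.0, 0.0]
ft_force: [0.7, -0.2, -0.2]
grip_width: 0.177
grasp_force: 44.7
t 28.6 pos [63.24 -1.1  12.15] yaw -106.5 tilt [ 0. -0. -1.] d cm [ 0.01 -0.13 -0.65] turn -0.1 j7 -1.39 F [ 0.7 -0.2 -0.2] grip 0.177 44.7
```

```bash
python3 -m crank '[[[1,0,-0.1,-0.2,0,0,0],[1,0,0,-0.2,0,0,0],[1,0,0,-0.15,0,0,0],[1,0,0,-0.1,0,0,0],[1,0,0,0,0,0,0]]]' 40
python3 -c "
from h import *
delta(.6325,-.0123,.115,73.4)"
```

```text
clock: 29.22
position: [0.6324, -0.012, 0.1151]
ee_rot: [0.99, -0.144, 0.0, -0.0]
ft_force: [-1.3, 0.4, 1.5]
grip_width: 0.177
grasp_force: 45.1
t 29.23 pos [63.24 -1.2  11.51] yaw -106.5 tilt [ 0. -0. -1.] d cm [ 0.01 -0.03 -0.01] turn -0.1 j7 -1.38 F [-1.3  0.4  1.5] grip 0.177 45.1
```

Release, retreat upward and sideways, then verify.

```bash
python3 -m crank '[[[1,0,0,-0.05,0,0,0],[4,0,0,0,0,0,0],[4,0,0,0,0,0,0],[5,0,0,3,0,0,0],[5,0,0,4,0,0,0],[5,0,0,5,0,0,0],[5,0,5,0,0,0,0],[5,0,5,0,0,0,0],[5,0,5,0,0,0,0],[5,0,5,0,0,0,0],[5,0,5,0,0,0,0],[5,0,5,0,0,0,0],[5,0,5,0,0,0,0],[5,0,5,0,0,0,0],[5,0,0,0,0,0,0],[5,0,0,0,0,0,0]]]' 40
python3 - <<'E'
from h import *
p,d=snap('top','t6.png'); snap('scene','s6.png')
W=cloud('top',d);Z=W[...,2]
for n,(r0,r1,c0,c1) in(('round',(130,185,240,290)),('obl',(125,190,318,370)),('sq',(125,180,385,440))):
    m=np.zeros(Z.shape,bool);m[r0:r1,c0:c1]=1
    q=W[m&(Z>.096)&(Z<.118)]
    if len(q)<9: continue
    r=cv2.minAreaRect((q[:,:2]*1000).astype(np.float32)); print(n,len(q),round(np.median(q[:,2]),4),np.round(r[0]),np.round(r[1]),round(r[2],1),np.round(np.linalg.lstsq(np.c_[q[:,:2]-q[:,:2].mean(0),np.ones(len(q))],q[:,2],rcond=None)[0],3))
delta(0,0,0,0)
E
```

```text
clock: 31.22
position: [0.6326, 0.3872, 0.234]
ee_rot: [0.99, -0.144, 0.0, 0.001]
ft_force: [0.4, -0.9, 0.4]
grip_width: 0.587
grasp_force: 0.0
round 504 0.1051 [634. 228.] [83. 81.] 3.7 [ 0.008 -0.005  0.105]
obl 661 0.105 [633. -12.] [ 58. 121.] 73.5 [ 0.001 -0.014  0.105]
sq 755 0.1051 [ 663. -218.] [91. 91.] 13.2 [ 0.001 -0.004  0.105]
t 31.32 pos [63.28 38.63 23.46] yaw -106.7 tilt [ 0. -0. -1.] d cm [-63.28 -38.63 -23.46] turn -73.3 j7 -2.06 F [-1.1 -0.4  0.6] grip 0.588 0.0
```

View pics/s6.png

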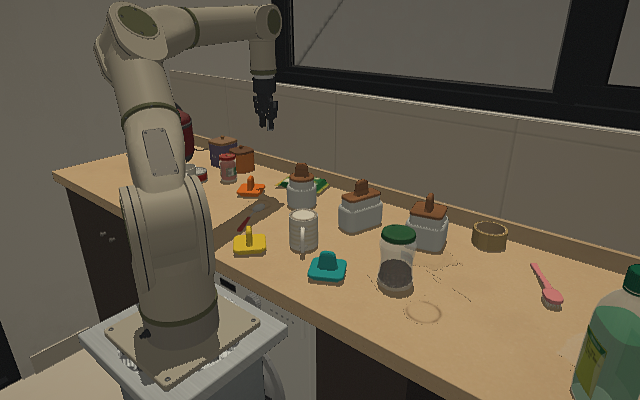

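View pics/t6.png

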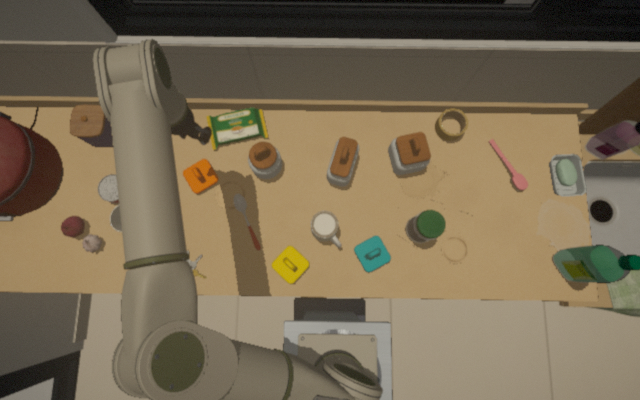

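Both views show the lids seated level at z≈0.105 on their own canisters: top view (263,155), (343,158) and (412,150). The mug, jar and spoon are where they were, and the gripper touches nothing.

```bash
python3 -c "
from workcell import job
print(job.hand_in())"
```

```text
the job is handed in; nothing more can be done
None
```

All three lids are seated on their own canisters (plates level at about 0.105 m, against 0.104 m expected), the mug, jar and spoon look undisturbed, and the job was handed in at about 31 s on the robot's clock; no verdict came back.

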